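Touch off a heating block, then seat the logger in its thermowell

TASK

The aluminium block on the heater was clamped down by hand, so nobody knows exactly where its narrow thermowell is: pick up the temperature logger and, holding it, touch its stem gently against the side of the block at three points to locate it, pausing for a moment at each: first on the front long face (knob side) near the right end, then on that face near the left end, then on the left end face near its middle. Then lower the logger by hand, without dropping or forcing it, into the narrow thermowell until its head lies on the block, and leave it standing there. Never press hard on the block or heater, and leave everything else where it is.

Things in the scene. Friction and masses are not known exactly. Their poses are not given: they have to be found in the camera images.
- heater: Dry-bath heater, fixed: white housing 180 (x) by 200 (y) mm, flat steel deck 55 mm above the table. Origin: centre of its underside. x points from the front (knob, dark display) to the back, y to the left for someone facing that front, z up. An aluminium block stands on the deck.
- deck_middle (a point): Middle of the heater's deck, axes as the heater's. The aluminium block on it is 64 (x) by 100 (y) by 50 mm tall, top 105 mm above the table, nominally centred here; but it was set by hand and clamped firmly: it sits up to 6 mm off in x and in y and turned up to 0.08 rad about the vertical, differently each time and NOT measured by this reading.
- front_nominal (a point): Where the middle of the block's upright front long face (knob side) would be, 25 mm below the block's top, if the block were central and straight: heater x -32, y 0, z 80 mm.
- left_nominal (a point): Where the middle of the block's upright left end face would be, 25 mm below the block's top, if the block were central and straight: heater x 0, y +50, z 80 mm.
- well_nominal (a point): Where the thermowell's mouth would be if the block were central and straight; the real one is up to 12 mm off. In the block's own frame (origin at its centre, axes like the heater's) the thermowell is at x +16, y -30 mm: round, 10.5 mm wide, 40 mm deep, 1.5 mm chamfer. Not to be used: three 17.5 mm tube wells, 40 mm deep, at x -16, y -11, 11, 33 mm.
- logger: Temperature logger, 100 to 170 g: steel stem 8 mm thick, 36 mm long, pointing down under a square grey head 24 x 24 x 44 mm. Origin: centre of the stem's lower end; z up the stem, head from z 36 to 80 mm, x and y square to its sides. It starts upright in the stand. Grip two opposite sides of the head, above its middle. Home in the well, the stem's end is 69 mm above the table.
- logger_tip (a point): Centre of the stem's lower end, the same point as the logger's origin.
- stand: White plastic stand, fixed, 70 x 70 x 50 mm with a loose 14 mm hole 42 mm deep at its centre; the logger's head rests on its top, 50 mm above the table. Origin: centre of its underside.
- jar: Bystander, leave alone: small jar with a blue cap, 34 mm across, 50 mm tall, beside the heater's right side. Origin: centre of its underside.
- tube_rack: Bystander, leave alone: tube rack 90 x 200 mm, 93 mm tall with its capped tubes, at the back. Origin: centre of its underside.
- tip_box: Bystander, leave alone: yellow tip box 85 x 125 x 65 mm, at the back. Origin: centre of its underside.
- beaker: Bystander, leave alone: glass beaker 68 mm across, 90 mm tall, on the right. Origin: centre of its underside.
- reagent: Bystander, leave alone: glass bottle 72 mm across, 150 mm tall, on the left. Origin: centre of its underside.
- dish: Bystander, leave alone: flat dish 88 mm across, 14 mm tall, behind the stand. Origin: centre of its underside.
- spatula: Bystander, leave alone: steel spatula 180 mm long, lying left of the heater. Origin: on its underside, mid-length.
There are look-alikes about, which are no part of the job. Of the things that look like the logger, the larger one is meant.

How it is judged:
On the way, in this order (a step that is already met when the one before it is completed fails the run):
1. the held logger's stem touches the block's front long face near its right end (at least 15 mm right of the heater's middle) with over 0.5 N for 0.2 s (contact force between logger and heater above 0.5 N and contact force between the fingers and logger above 1 N and z of logger_tip in the frame of heater between 0.062 and 0.103 m and x of logger_tip in the frame of heater between -0.055 and -0.02 m and y of logger_tip in the frame of heater below -0.015 m), for 0.2 s.
2. it touches the same face near its left end (at least 15 mm left of the middle) in the same way (contact force between logger and heater above 0.5 N and contact force between the fingers and logger above 1 N and z of logger_tip in the frame of heater between 0.062 and 0.103 m and x of logger_tip in the frame of heater between -0.055 and -0.02 m and y of logger_tip in the frame of heater above 0.015 m), for 0.2 s.
3. it touches the left end face about its middle in the same way (contact force between logger and heater above 0.5 N and contact force between the fingers and logger above 1 N and z of logger_tip in the frame of heater between 0.062 and 0.103 m and y of logger_tip in the frame of heater between 0.04 and 0.07 m and x of logger_tip in the frame of heater between -0.02 and 0.025 m), for 0.2 s.
4. the logger is brought home in the thermowell while still held (z of logger_tip in the frame of heater between 0.064 and 0.0715 m and horizontal distance between logger_tip and well_nominal below 0.014 m and angle between logger's own z axis and vertical below 0.08 rad and contact force between the fingers and logger above 1 N), for 0.1 s.
At the end, for the whole second after the job is handed in: The logger stands in the thermowell, stem's end 64 to 71.5 mm above the table (home is 69), within 14 mm of the nominal well and tilted less than 0.08 rad, at rest and released (z of logger_tip in the frame of heater between 0.064 and 0.0715 m and horizontal distance between logger_tip and well_nominal below 0.014 m and angle between logger's own z axis and vertical below 0.08 rad and contact force between the fingers and logger below 0.05 N and linear speed of logger below 0.02 m/s); the robot touches nothing.
It fails at once if the logger presses on the heater or block with more than 20 N (contact force between logger and heater above 20 N).
It fails at once if the arm or gripper presses on the heater or block with more than 20 N (contact force between the arm and heater above 20 N).
It fails at once if the gripper's fingers press on the heater or block with more than 20 N (contact force between the fingers and heater above 20 N).
It fails at once if a bystander is moved by more than 30 mm (distance of any of jar, tube_rack, tip_box, beaker, reagent, dish, spatula from where it was at the start of the episode above 0.03 m).
It also fails if it takes over 67 s, if anything falls off the work surface, if the arm or the gripper's body presses on something with over 40 N, if the wrist force passes 120 N, or if a joint passes its speed limit or range.

ROBOT

A 6-joint arm with a two-finger parallel gripper is mounted at the origin on the work surface. World frame = base frame: x ahead of the robot, y to its left, z up, the work surface at z = 0. Lengths are in m, angles in rad, forces in N, time in s.
With the tool pointing down it reaches from about 0.4 to 0.825 m from the base axis. Payload 7 kg.
Tool frame: the origin (TCP) lies at the very end of the fingers, on their centre line; the grasp point (between the pads) lies 19 mm behind it; z points along the fingers, y is the direction in which the jaws open and shut (so a half turn about z gives the same grasp; the last joint's range is limited). The gripper opens to 88 mm and grips with 3 to 60 N. Pads are 19 mm wide; open, the fingers measure 130 mm over their backs; the gripper's body (78 mm by 193 mm) begins 47 mm behind the grasp point.
Start: joints at [-0.868, 0.359, 0.012, 0, -1.224, -0.288], TCP at [0.272, -0.618, 0.227] pointing down, gripper open.
Joint ranges: [-3.07, 3.07], [-1.43, 2.12], [-1.02, 1.25], [-3.03, 1.67], [-3.05, -0], [-3.03, 3.03]. Speed limits (rad/s): [2.39, 2.39, 3.01, 3.14, 3.14, 3.14].

INTERFACE

Orientations are given as [roll, pitch, yaw] about the fixed x, y, z axes, in that order (R = Rz(yaw) Ry(pitch) Rx(roll)).
In Python, from station import arm gives the robot as it stands.
- The arm moves only by the shell command python3 -m inch 'ROWS' [FORCE]. ROWS is text: rows parted by semicolons, each of 7 numbers parted by spaces: the closure, from 0 (fully open) to 1 (shut), then the shift along the tool's x, y, z each as a share of 300 mm, from -1 to 1, then the turn, a rotation vector about the tool's x, y, z each as a share of 60 degrees, from -1 to 1. In form: grip tx ty tz rx ry rz; .... A call has 1 to 12 rows; each row is the pose to reach, as a shift and turn from the pose commanded when the call began, along the tool's axes at that moment; what a row does not reach only later rows make up. A row lasts 1/10 s, in which the tool goes at most 50 mm and 8.59 degrees, less where a joint would pass 70% of its speed; a pose out of reach is approached as far as the arm can. A call with a number of a shift or a turn outside -1 to 1 is refused whole. A call with a gripper value outside its range is refused whole. The fingers move at their own pace and stop on an object; FORCE is the grip in N (left out, the last holds). Time passes only in rows, so rows that repeat a pose let the fingers close. It gives the time, the measured TCP pose, the force and the opening at its end, in the units of the state.
- arm.get_state(): the state, without advancing time (a new reading comes with each control period).
- arm.grab_frame(name): name is "scene" or "top" or "wrist"; returns a dict with "img" (400x640x3 uint8, red, green, blue), "range_z" (400x640 float32, m along the optical axis (not along the pixel's ray), 0 where there is no reading), "fx", "fy", "cx", "cy" (pixels), "extrinsics" (4x4, takes a point from world to camera coordinates); the wrist camera has in their place "tool_from_camera" (4x4, takes a point from camera to tool coordinates, whose origin is the TCP and whose axes are the flange's). Camera axes: x right, y up, looking along -z (the intrinsics and any distortion apply to the point x, -y, -z); pixel columns grow to the right and rows downward; lengths in m; the calibration is good to about 2 mm. A picture is of the moment at which its call begins: read the wrist's pose just before it.
- arm.job_done(): hands the job in, once; it reports no verdict.
The state is a dict: "t": time; "q": joint angles; "qd": joint speeds; "joint_efforts": joint torques, N m; "eef_pos": TCP position; "ee_rot": TCP orientation; "force": force on the tool from outside, world axes, zero at the start; "moment": the same for the moment, N m; "width": finger opening in m.
Only numpy, scipy, OpenCV 4.12 (cv2) and the standard library are available. Lean on these libraries where they do the work, as an engineer would, in place of code of your own. Each camera call takes 0.05 s, during which the arm holds its last target.

## Working session

There is one attempt and no reset: what is moved stays moved. The work goes in short steps, Python scripts to look and compute and a shell command to move; the robot and the scene stay as the last step left them, time stands still between calls to the robot, and variables do not carry over. Pictures are saved under pics/ and viewed, and the job is handed in when it is done.

```bash
ls; mkdir -p pics
cat > h.py <<'E'
import numpy as np, cv2
from station import arm
from scipy.spatial.transform import Rotation as R
def save(name,img): cv2.imwrite('pics/'+name,cv2.cvtColor(img,cv2.COLOR_RGB2BGR))
def world_from_cam(f,st=None):
    if 'extrinsics' in f: return np.linalg.inv(np.array(f['extrinsics']))
    T=np.eye(4);T[:3,:3]=R.from_euler('xyz',st['ee_rot']).as_matrix();T[:3,3]=st['eef_pos']
    return T@np.array(f['tool_from_camera'])
def ray(f,u,v,st=None):
    W=world_from_cam(f,st); d=np.array([(u-f['cx'])/f['fx'],-(v-f['cy'])/f['fy'],-1.])
    return W[:3,3],W[:3,:3]@d
def onplane(f,u,v,z,st=None):
    o,d=ray(f,u,v,st); return o+d*(z-o[2])/d[2]
def depthpt(f,u,v,st=None):
    o,d=ray(f,u,v,st); return o+d*f['range_z'][int(v),int(u)]
E
python3 - <<'E'
from h import *
s=arm.get_state(); print(s)
for n in ['scene','top','wrist']:
    f=arm.grab_frame(n); save(n+'0.png',f['img']); print(n,[k for k in f], f['fx'],f['fy'],f['cx'],f['cy'])
    np.save(n+'0.npy',f,allow_pickle=True)
E
```

```text
pics
{'t': 0.0, 'q': array([-8.67887251e-01,  3.59387172e-01,  1.10590158e-02, -3.47053549e-04,
       -1.22412131e+00, -2.88130318e-01]), 'qd': array([ 1.56128175e-03,  8.05483779e-05, -1.97559285e-04, -2.55342550e-04,
       -1.28848686e-03, -1.96735181e-03]), 'joint_efforts': array([-2.67394062e-04, -5.82719278e+01,  2.93058783e+01,  6.99735135e+00,
        6.84848113e-03, -1.91575682e-04]), 'eef_pos': array([ 0.27180618, -0.61731204,  0.22562314]), 'ee_rot': array([ 3.13991495e+00, -1.56996543e-04, -2.72693195e+00]), 'force': array([-0.03064908,  0.40538831,  0.03838217]), 'moment': array([-0.03985873,  0.01485501,  0.02188344]), 'width': 0.0877389618035655}
scene ['img', 'range_z', 'fx', 'fy', 'cx', 'cy', 'extrinsics'] 455.29289315336837 455.29289315336837 321.17764952180704 201.78326166831872
top ['img', 'range_z', 'fx', 'fy', 'cx', 'cy', 'extrinsics'] 386.13152375490466 386.13152375490466 317.7260015464394 196.89474034598388
wrist ['img', 'range_z', 'fx', 'fy', 'cx', 'cy', 'tool_from_camera'] 338.62448747287027 338.62448747287027 322.79724677517976 199.04126547923636
```

View pics/scene0.png

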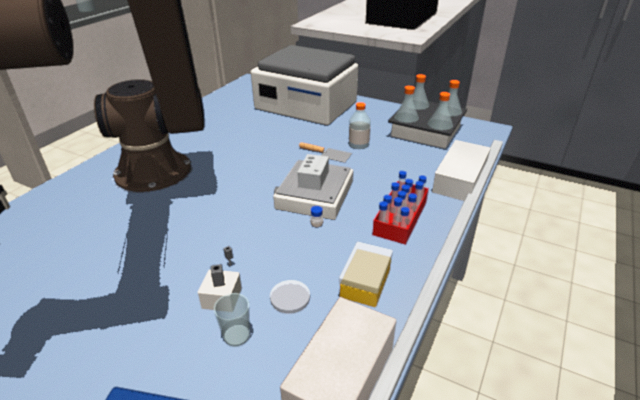

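View pics/top0.png

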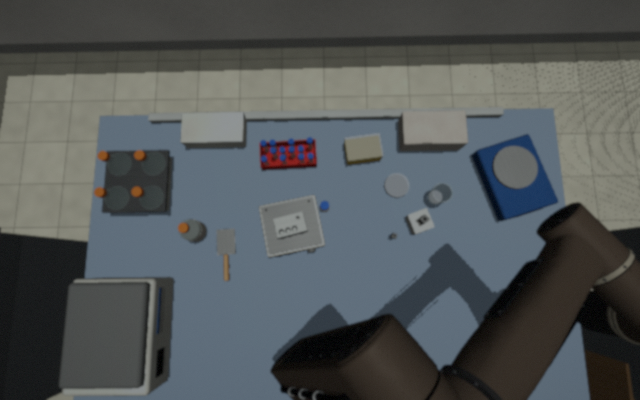

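View pics/wrist0.png

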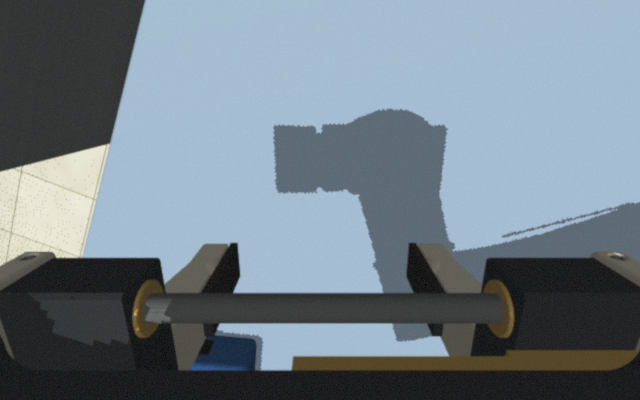

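Run:
```python
from h import *
f=np.load('top0.npy',allow_pickle=True).item(); g=np.load('scene0.npy',allow_pickle=True).item()
a=cv2.resize(f['img'][190:265,380:470],None,fx=5,fy=5,interpolation=cv2.INTER_CUBIC)
b=cv2.resize(f['img'][180:270,245:340],None,fx=5,fy=5,interpolation=cv2.INTER_CUBIC)
h=max(a.shape[0],b.shape[0]); p=lambda i:np.pad(i,((0,h-i.shape[0]),(0,0),(0,0)))
c=np.hstack([p(a),p(b)])[:, :]; c=cv2.resize(c,None,fx=.85,fy=.85); save('c1.png',c)
a=cv2.resize(g['img'][235:320,190:265],None,fx=5,fy=5,interpolation=cv2.INTER_CUBIC)
b=cv2.resize(g['img'][140:235,265:365],None,fx=4,fy=4,interpolation=cv2.INTER_CUBIC)
h=max(a.shape[0],b.shape[0]); c=np.hstack([p(a),p(b)]); save('c2.png',c)
for n,u,v,z in [('logtop',421,219,.094),('small',392,236,.05),('stand',420,221,.05),('heater',292,225,.055),('blk',290,225,.105)]:
    print(n,onplane(f,u,v,z).round(3),depthpt(f,u,v).round(3))
print(depthpt(f,600,100),np.linalg.inv(f['extrinsics'])[:3,3])
```

```text
logtop [ 0.531 -0.314  0.094] [ 0.53  -0.313  0.098]
small [ 0.479 -0.224  0.05 ] [ 0.479 -0.222  0.058]
stand [ 0.529 -0.321  0.05 ] [ 0.526 -0.315  0.076]
heater [0.52  0.116 0.055] [0.515 0.112 0.105]
blk [0.515 0.118 0.105] [0.515 0.118 0.103]
[ 1.30938851 -1.60079102 -0.7582498 ] [0.38037068 0.00829945 1.3668877 ]
```

View pics/c1.png

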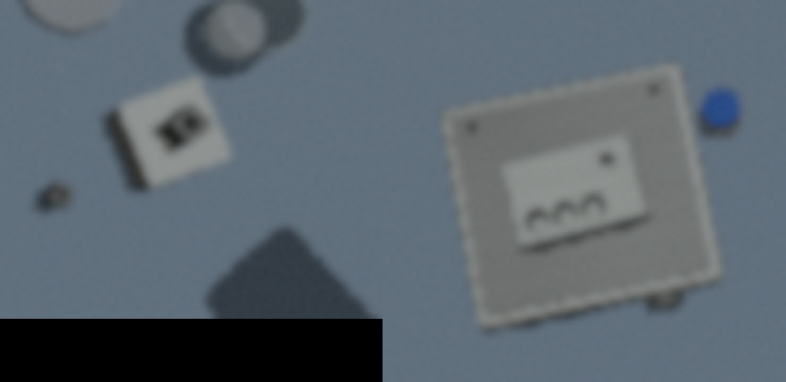

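View pics/c2.png

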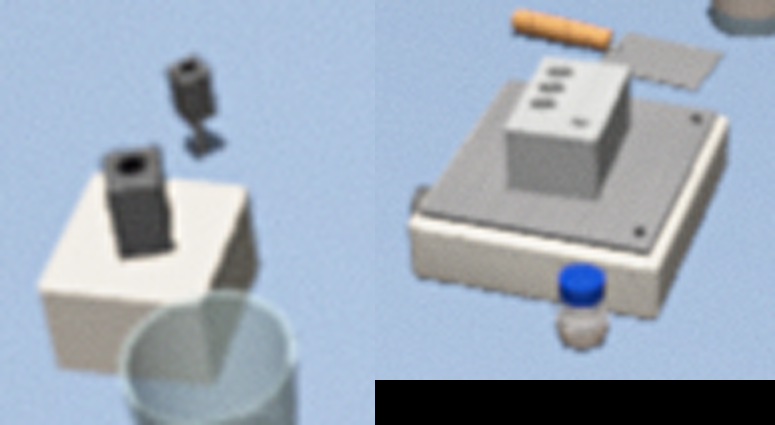

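```bash
cat >> h.py <<'E'
def go(pos,yaw,st=None,p0=None):
    "shares for shift/turn from current pose to target, tool straight down"
    st=st or arm.get_state()
    R0=R.from_euler('xyz',st['ee_rot']); p0=st['eef_pos'] if p0 is None else p0
    sh=R0.inv().apply(np.array(pos)-p0)/0.3
    Rt=R.from_euler('xyz',[np.pi,0,yaw]); rv=(R0.inv()*Rt).as_rotvec()/np.radians(60)
    print('go',sh.round(4),rv.round(4))
E
python3 - <<'E'
from h import *
f=np.load('wrist0.npy',allow_pickle=True).item(); print(np.array(f['tool_from_camera']).round(3))
t=np.load('top0.npy',allow_pickle=True).item()
for n,u,v,z in [('beaker',440,193,.09),('hc1',260,205,.055),('hc2',316,196,.055),('hc3',325,246,.055),('hc4',268,256,.055),('jar',324,206,.05),('st1',406,213,.05),('st2',426,207,.05),('st3',433,226,.05),('st4',414,233,.05),('reagent',185,230,.15)]: print(n,onplane(t,u,v,z).round(3))
go([.47,-.31,.27],-2.83)
go([.47,-.31,.27],-2.83+np.pi)
E
```

```text
[[ 0.001  0.95   0.312  0.085]
 [ 1.    -0.001  0.    -0.   ]
 [ 0.001  0.312 -0.95  -0.158]
 [ 0.     0.     0.     1.   ]]
beaker [ 0.618 -0.383  0.09 ]
hc1 [0.591 0.226 0.055]
hc2 [0.62  0.033 0.055]
hc3 [0.448 0.004 0.055]
hc4 [0.417 0.197 0.055]
jar [0.585 0.006 0.05 ]
st1 [ 0.557 -0.275  0.05 ]
st2 [ 0.577 -0.344  0.05 ]
st3 [ 0.511 -0.364  0.05 ]
st4 [ 0.488 -0.298  0.05 ]
reagent [0.499 0.448 0.15 ]
go [-1.0173  0.672  -0.1465] [ 0.0012 -0.0002  0.0985]
go [-1.0173  0.672  -0.1465] [ 3.0000e-04  1.8000e-03 -2.9015e+00]
```

```bash
python3 -c "
from h import *
go([.48,-.33,.28],-2.86)"; python3 -m inch '0.3 -0.98 0.64 -0.18 0 0 0.127;0.3 -0.98 0.64 -0.18 0 0 0.127;0.3 -0.98 0.64 -0.18 0 0 0.127;0.3 -0.98 0.64 -0.18 0 0 0.127;0.3 -0.98 0.64 -0.18 0 0 0.127;0.3 -0.98 0.64 -0.18 0 0 0.127;0.3 -0.98 0.64 -0.18 0 0 0.127;0.3 -0.98 0.64 -0.18 0 0 0.127;0.3 -0.98 0.64 -0.18 0 0 0.127;0.3 -0.98 0.64 -0.18 0 0 0.127'
python3 - <<'E'
from h import *
s=arm.get_state();f=arm.grab_frame('wrist');print(s['t'],s['eef_pos'],s['ee_rot']);save('w1.png',f['img']);np.save('w1.npy',[f,s],allow_pickle=True)
E
```

```text
go [-1.021   0.5976 -0.1799] [ 0.0012 -0.0002  0.1271]
t: 1.15
eef_pos: [0.4633, -0.3238, 0.2802]
ee_rot: [3.141, -0.001, -2.86]
force: [-0.3, -0.4, 0.2]
width: 0.0614
1.15 [ 0.46325975 -0.32377087  0.28020433] [ 3.14120856e+00 -6.44635354e-04 -2.85960976e+00]
```

View pics/w1.png

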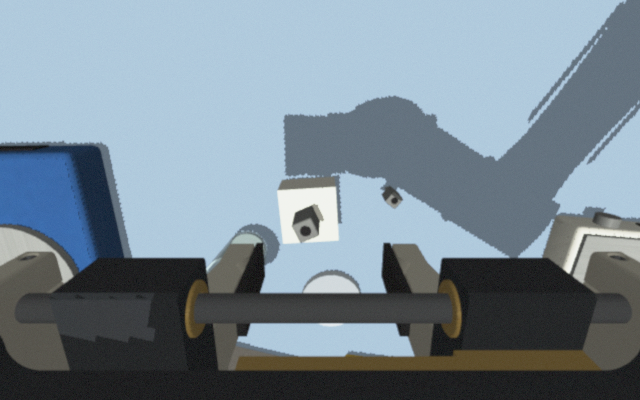

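Run:
```python
from h import *
f,s=np.load('w1.npy',allow_pickle=True)
c=f['img'][170:260,265:415]; save('c3.png',cv2.resize(c,None,fx=5,fy=5,interpolation=cv2.INTER_CUBIC))
z=f['range_z']
P=np.array([[depthpt(f,u,v,s) for u in range(265,345)] for v in range(175,250)])
m=np.abs(P[:,:,2]-.094)<.006
vs,us=np.nonzero(m); print(m.sum())
pts=P[m][:,:2]
r=cv2.minAreaRect((pts*1000).astype(np.float32)); print(r, P[m][:,2].mean())
# by colour: dark top pixels -> plane
g=f['img'].astype(int).sum(2)/3
uv=[(u+.0,v+.0) for v,u in zip(vs+175,us+265)]
q=np.array([onplane(f,u,v,.094,s)[:2] for u,v in uv]); print(cv2.minAreaRect((q*1000).astype(np.float32)))
```

```text
467
((531.0518188476562, -325.32843017578125), (24.281005859375, 24.182052612304688), 40.28252410888672) 0.09412262697956605
((529.6099853515625, -325.49285888671875), (25.540071487426758, 24.735252380371094), 39.63227081298828)
```

View pics/c3.png

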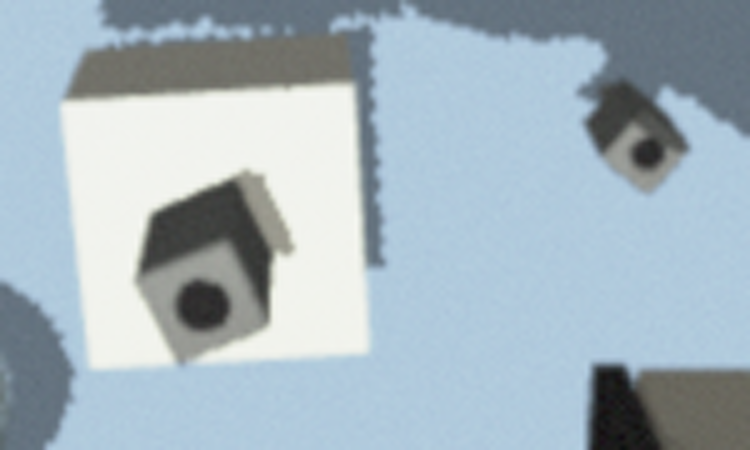

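```bash
python3 -c "
from h import *
s=arm.get_state(); print(s['q'])
go([.531,-.325,.16],-2.44)"
```

```text
[-2.64616179e-01  1.47959015e-01 -1.48978295e-01 -1.92181508e-05
 -1.27470046e+00 -1.02515936e+00]
go [-0.2173 -0.0657  0.4003] [ 0.0006 -0.0006 -0.4016]
```

```bash
python3 -m inch '0.5 -0.217 -0.066 0.4 0 0 -0.4;0.5 -0.217 -0.066 0.4 0 0 -0.4;0.5 -0.217 -0.066 0.4 0 0 -0.4;0.5 -0.217 -0.066 0.4 0 0 -0.4;0.5 -0.217 -0.066 0.4 0 0 -0.4;0.5 -0.217 -0.066 0.4 0 0 -0.4'
python3 - <<'E'
from h import *
s=arm.get_state();f=arm.grab_frame('wrist');print(s['t'],s['eef_pos'],s['ee_rot'],s['width']);save('w2.png',f['img']);np.save('w2.npy',[f,s],allow_pickle=True)
P=np.array([[depthpt(f,u,v,s) for u in range(220,420)] for v in range(200,398)])
m=(np.abs(P[:,:,2]-.094)<.005)&(np.abs(P[:,:,0]-.531)<.025)&(np.abs(P[:,:,1]+.325)<.025)
print(m.sum(),cv2.minAreaRect((P[m][:,:2]*1000).astype(np.float32)),P[m].mean(0))
go([.531,-.325,.063],-2.44)
t=np.load('top0.npy',allow_pickle=True).item()
E
```

```text
t: 1.8
eef_pos: [0.5315, -0.3257, 0.1618]
ee_rot: [-3.14, 0.0, -2.443]
force: [0.3, -0.0, 0.7]
width: 0.0438
1.8 [ 0.53153657 -0.32568781  0.16177511] [-3.14013062e+00  4.81284374e-04 -2.44347653e+00] 0.043776682173445464
964 ((531.4376220703125, -324.8243408203125), (22.61817741394043, 23.621278762817383), 40.96852111816406) [ 0.53093911 -0.32507908  0.09440356]
go [0.0012 0.0034 0.3308] [-0.002   0.0011 -0.0028]
```

View pics/w2.png

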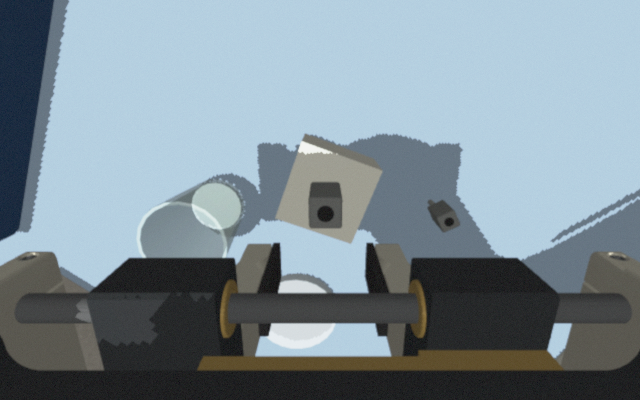

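Run:
```python
from h import *
f,s=np.load('w2.npy',allow_pickle=True)
Ri=R.from_euler('xyz',s['ee_rot']).inv()
for u,v in [(229,232),(138,238),(325,213)]:
    p=onplane(f,u,v,.09,s); print(p, Ri.apply(p-s['eef_pos'])*1000)
```

```text
[ 0.58870328 -0.36890799  0.09      ] [-15.97738261 -69.74935844  71.8848599 ]
[ 0.63634288 -0.41793306  0.09      ] [ -20.95979132 -137.92673339   71.98693524]
[ 0.53155874 -0.32430274  0.09      ] [-0.8727277   1.15172612 71.77393074]
```

```bash
python3 -m inch '0.5 0 0.003 0.15 0 0 0;0.5 0 0.003 0.3 0 0 0;0.5 0 0.003 0.33 0 0 0;0.5 0 0.003 0.33 0 0 0;0.7 0 0.003 0.33 0 0 0;0.85 0 0.003 0.33 0 0 0;1 0 0.003 0.33 0 0 0;1 0 0.003 0.33 0 0 0;1 0 0.003 0.33 0 0 0;1 0 0.003 0.33 0 0 0' 25
```

```text
t: 2.85
eef_pos: [0.5322, -0.3241, 0.0635]
ee_rot: [-3.139, 0.001, -2.44]
force: [-1.0, 2.0, 8.3]
width: 0.024
```

```bash
python3 -m inch '1 0 0 0 0 0 0;1 0 0 -0.1 0 0 0;1 0 0 -0.25 0 0 0;1 0 0 -0.4 0 0 0;1 0 0 -0.55 0 0 0;1 0 0 -0.65 0 0 0;1 0 0 -0.65 0 0 0;1 0 0 -0.65 0 0 0' 40
python3 - <<'E'
from h import *
s=arm.get_state();f=arm.grab_frame('scene');print(s['t'],s['eef_pos'],s['force'],s['width'],s['q']);save('s2.png',f['img'])
go([.40,-.13,.28],-2.99)
E
```

```text
t: 3.65
eef_pos: [0.5312, -0.3236, 0.2576]
ee_rot: [-3.14, 0.002, -2.441]
force: [-0.9, 0.9, -2.1]
width: 0.0238
3.65 [ 0.53124031 -0.32358488  0.25755873] [-0.9251409   0.86921981 -2.05781552] 0.02382538890321103 [-2.33921654e-01  2.53457283e-01 -6.57775351e-02 -4.63824514e-04
 -1.24951060e+00 -6.36134600e-01]
go [-0.0826  0.7737 -0.0788] [7.000e-04 1.000e-04 5.242e-01]
```

View pics/s2.png

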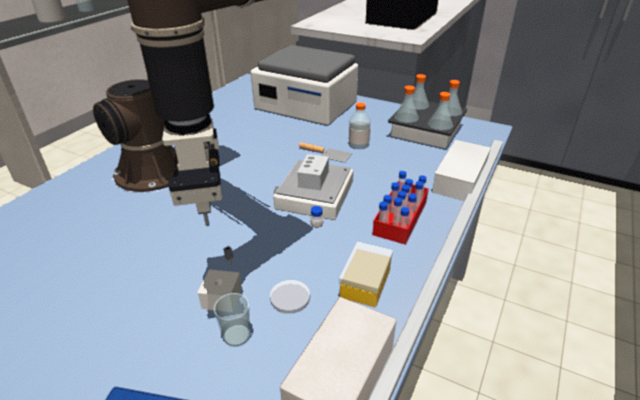

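```bash
python3 -c "
from h import *
go([.43,.09,.29],-2.99)"
python3 -m inch '1 -0.15 0.15 -0.1 0 0 0.14;1 -0.2 0.3 -0.1 0 0 0.26;1 -0.3 0.45 -0.1 0 0 0.38;1 -0.4 0.6 -0.1 0 0 0.52;1 -0.5 0.75 -0.1 0 0 0.52;1 -0.62 0.9 -0.1 0 0 0.52;1 -0.62 0.98 -0.1 0 0 0.52;1 -0.62 0.98 -0.1 0 0 0.52;1 -0.62 0.98 -0.1 0 0 0.52;1 -0.62 0.98 -0.1 0 0 0.52'
python3 - <<'E'
from h import *
s=arm.get_state();f=arm.grab_frame('wrist');print(s['t'],s['eef_pos'],s['ee_rot'],s['force']);save('w3.png',f['img']);np.save('w3.npy',[f,s],allow_pickle=True)
E
```

```text
go [-0.6317  1.2699 -0.1117] [7.000e-04 1.000e-04 5.242e-01]
t: 4.7
eef_pos: [0.4835, 0.0206, 0.2858]
ee_rot: [-3.141, -0.002, -2.985]
force: [-0.2, -1.1, -1.0]
width: 0.0238
4.7 [0.4835009  0.02061105 0.28577642] [-3.14107328e+00 -1.55255534e-03 -2.98459015e+00] [-0.18474313 -1.12933189 -1.01978633]
```

View pics/w3.png

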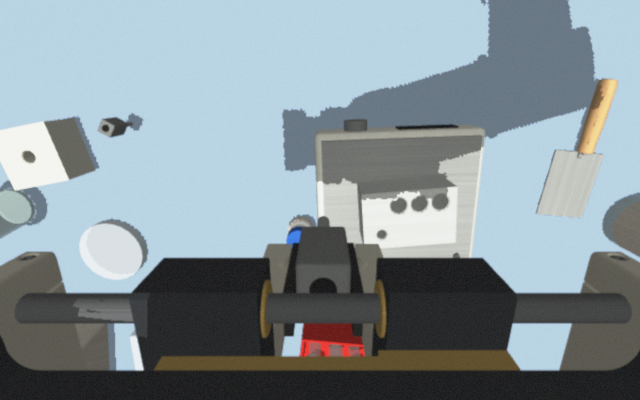

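```bash
python3 -c "
from h import *
go([.41,.11,.29],-2.99)"
python3 -m inch '1 0.1 0.14 -0.01 0 0 0;1 0.19 0.29 -0.01 0 0 0;1 0.19 0.33 -0.01 0 0 0;1 0.19 0.33 -0.01 0 0 0;1 0.19 0.33 -0.01 0 0 0;1 0.19 0.33 -0.01 0 0 0'
python3 - <<'E'
from h import *
s=arm.get_state();f=arm.grab_frame('wrist');print(s['t'],s['eef_pos'],s['ee_rot'],s['force']);save('w4.png',f['img']);np.save('w4.npy',[f,s],allow_pickle=True)
E
```

```text
go [ 0.1962  0.3341 -0.0136] [-0.0005 -0.0013  0.004 ]
t: 5.35
eef_pos: [0.4125, 0.1087, 0.2893]
ee_rot: [-3.141, -0.001, -2.987]
force: [-0.2, 0.1, -1.9]
width: 0.0233
5.35 [0.41251982 0.10873152 0.2892596 ] [-3.14101522e+00 -7.31084762e-04 -2.98726977e+00] [-0.15294998  0.14057897 -1.90331019]
```

View pics/w4.png

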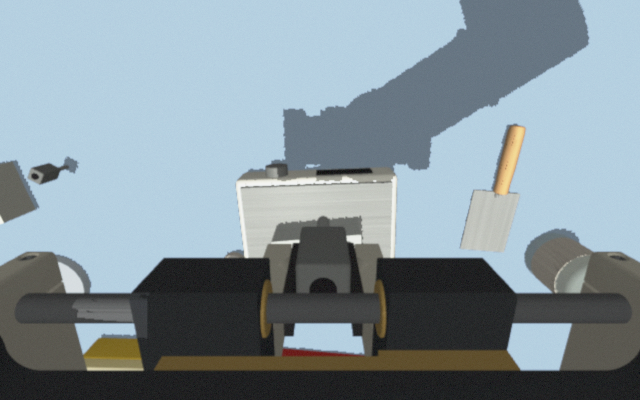

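Run:
```python
from h import *
def cloud(f,s=None):
    W=world_from_cam(f,s); v,u=np.mgrid[0:400,0:640]; z=f['range_z']
    C=np.stack([(u-f['cx'])/f['fx']*z,-(v-f['cy'])/f['fy']*z,-z],-1)
    return C@W[:3,:3].T+W[:3,3]
t=np.load('top0.npy',allow_pickle=True).item(); 
P=cloud(t); near=(abs(P[...,0]-.52)<.17)&(abs(P[...,1]-.115)<.17)
m=near&(P[...,2]>.04)&(P[...,2]<.12)
m=cv2.morphologyEx(m.astype(np.uint8),cv2.MORPH_OPEN,np.ones((5,5)))
n,l,st,_=cv2.connectedComponentsWithStats(m); k=1+np.argmax(st[1:,4]); m=l==k
c=max(cv2.findContours(m.astype(np.uint8),0,1)[0],key=cv2.contourArea)[:,0]
q=np.array([onplane(t,u,v,.055)[:2] for u,v in c]); r=cv2.minAreaRect((q*1000).astype(np.float32));print('top heater',r)
b=near&(abs(P[...,2]-.105)<.008)
q=np.array([onplane(t,u,v,.105)[:2] for v,u in np.argwhere(b)]); print('top block',b.sum(),cv2.minAreaRect((q*1000).astype(np.float32)),np.median(P[b],0))
for nm in ['w3','w4']:
    f,s=np.load(nm+'.npy',allow_pickle=True); P=cloud(f,s)
    near=(abs(P[...,0]-.52)<.17)&(abs(P[...,1]-.115)<.17)
    d=near&(abs(P[...,2]-.055)<.006); print(nm,d.sum(), np.median(P[d][:,2]))
    img=np.zeros((400,400),np.uint8); 
    D=P[d][:,:2]; print(cv2.minAreaRect((D*1000).astype(np.float32)))
    b=near&(abs(P[...,2]-.105)<.005)&(P[...,0]>.45); B=P[b]; 
    if nm=='w3': print('blk',b.sum(),cv2.minAreaRect((B[:,:2]*1000).astype(np.float32)),np.median(B,0))
```

```text
top heater ((520.09033203125, 119.17791748046875), (180.4165496826172, 198.28627014160156), 10.69448471069336)
top block 532 ((518.6275634765625, 119.750732421875), (64.9312744140625, 100.15351867675781), 13.413053512573242) [0.5214293  0.11837716 0.10614779]
w3 11429 0.05529781741349399
((511.24664306640625, 98.83441162109375), (161.8512420654297, 238.16725158691406), 7.65946626663208)
blk 4673 ((516.9208374023438, 118.85774230957031), (65.12710571289062, 100.51139068603516), 14.029452323913574) [0.51733074 0.11853236 0.10529158]
w4 7982 0.05539497971229723
((486.1619873046875, 112.78547668457031), (108.61730194091797, 195.93017578125), 10.074560165405273)
```

```bash
cat >> h.py <<'E'
BY=.242; BC=np.array([.518,.119])
def tgt(bx,by,tip):
    c,s=np.cos(BY),np.sin(BY); p=BC+np.array([c*bx-s*by,s*bx+c*by])/1000
    go([p[0],p[1],tip+.0495],BY-np.pi)
def where():
    s=arm.get_state(); c,n=np.cos(BY),np.sin(BY); d=(s['eef_pos'][:2]-BC)*1000
    f=s['force']; print('t',round(s['t'],2),'blk xy',np.round([c*d[0]+n*d[1],-n*d[0]+c*d[1]],2),'tip z',round((s['eef_pos'][2]-.0495)*1000,2),'F blk',np.round([c*f[0]+n*f[1],-n*f[0]+c*f[1],f[2]],2),'M',s['moment'].round(2),s['ee_rot'].round(4),round(s['width'],4))
E
python3 -c "
from h import *
where(); tgt(-50,-35,.14);tgt(-50,-35,.08)"
```

```text
t 5.4 blk xy [-104.84   15.34] tip z 239.75 F blk [ 1.17  0.59 -0.04] M [ 0.   -0.02  0.03] [-3.1410e+00 -7.0000e-04 -2.9875e+00] 0.0236
go [-0.1971 -0.1509  0.3325] [-0.0005 -0.0007 -0.0839]
go [-0.1972 -0.1508  0.5325] [-0.0005 -0.0007 -0.0839]
```

```bash
python3 -m inch '1 -0.1 -0.08 0.16 0 0 -0.084;1 -0.197 -0.151 0.3 0 0 -0.084;1 -0.197 -0.151 0.35 0 0 -0.084;1 -0.197 -0.151 0.45 0 0 -0.084;1 -0.197 -0.151 0.52 0 0 -0.084;1 -0.197 -0.151 0.532 0 0 -0.084;1 -0.197 -0.151 0.532 0 0 -0.084;1 -0.197 -0.151 0.532 0 0 -0.084'
python3 - <<'E'
from h import *
where(); where()
f=arm.grab_frame('wrist');save('w5.png',f['img']); f=arm.grab_frame('scene');save('s5.png',cv2.resize(f['img'][100:250,200:400],None,fx=4,fy=4))
where(); tgt(-50,-35,.08)
E
```

```text
t: 6.2
eef_pos: [0.4784, 0.0743, 0.1311]
ee_rot: [3.141, 0.002, -2.898]
force: [0.6, 0.6, -1.4]
width: 0.0234
t 6.2 blk xy [-49.13 -33.95] tip z 81.62 F blk [ 0.68  0.41 -1.39] M [ 0.02 -0.01 -0.01] [ 3.1415e+00  1.6000e-03 -2.8978e+00] 0.0234
t 6.2 blk xy [-49.13 -33.95] tip z 81.62 F blk [ 0.68  0.41 -1.39] M [ 0.02 -0.01 -0.01] [ 3.1415e+00  1.6000e-03 -2.8978e+00] 0.0234
t 6.3 blk xy [-49.15 -33.62] tip z 81.81 F blk [-0.43  0.21 -1.46] M [0.05 0.04 0.04] [ 3.1411e+00  2.4000e-03 -2.8974e+00] 0.0232
go [ 0.0029 -0.0046  0.006 ] [0.0005 0.0023 0.0021]
```

View pics/s5.png

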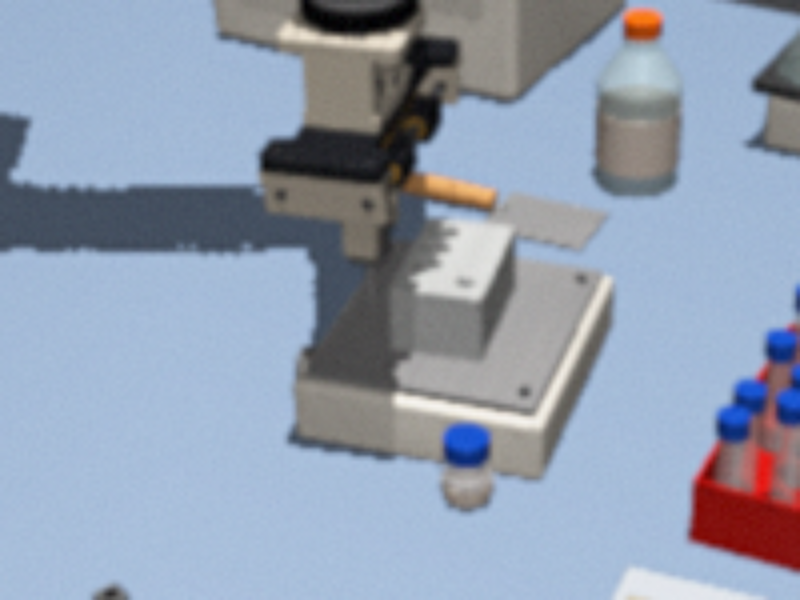

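View pics/w5.png

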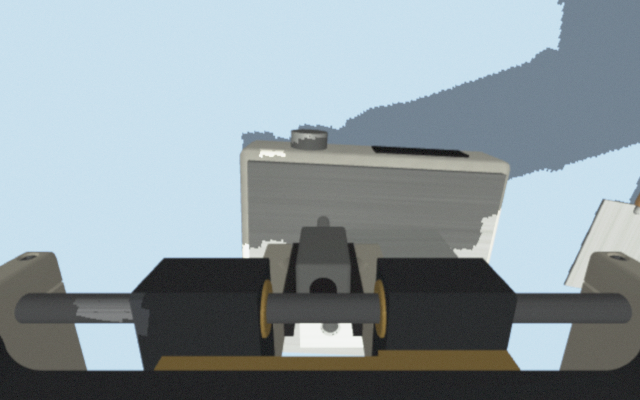

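```bash
python3 -m inch '1 -0.015 0 0 0 0 0;1 -0.03 0 0 0 0 0;1 -0.033 0 0 0 0 0;1 -0.033 0 0 0 0 0'; python3 -c "from h import *
where()"
python3 -m inch '1 -0.0017 0 0 0 0 0;1 -0.0033 0 0 0 0 0;1 -0.0033 0 0 0 0 0'; python3 -c "from h import *
where()"
```

```text
t: 6.7
eef_pos: [0.4874, 0.0768, 0.13]
ee_rot: [3.142, 0.0, -2.897]
force: [0.5, 0.0, -1.3]
width: 0.0239
t 6.7 blk xy [-39.86 -33.64] tip z 80.5 F blk [ 0.49 -0.1  -1.29] M [-0.01  0.05 -0.03] [ 3.1416e+00  1.0000e-04 -2.8975e+00] 0.0239
t: 7.0
eef_pos: [0.488, 0.0769, 0.1299]
ee_rot: [-3.142, -0.0, -2.897]
force: [0.6, -0.1, -1.4]
width: 0.0239
t 7.0 blk xy [-39.19 -33.71] tip z 80.43 F blk [ 0.51 -0.26 -1.42] M [-0.   -0.04  0.  ] [-3.1416e+00 -1.0000e-04 -2.8975e+00] 0.0239
```

```bash
python3 -m inch '1 -0.0017 0 0 0 0 0;1 -0.0033 0 0 0 0 0;1 -0.0033 0 0 0 0 0'; python3 -c "from h import *
where()"
```

```text
t: 7.3
eef_pos: [0.4891, 0.0771, 0.13]
ee_rot: [3.142, -0.0, -2.897]
force: [0.5, 0.3, -1.0]
width: 0.0237
t 7.3 blk xy [-38.12 -33.71] tip z 80.46 F blk [ 0.58  0.17 -0.96] M [-0.03  0.03  0.02] [ 3.1416 -0.     -2.8975] 0.0237
```

```bash
python3 -m inch '1 -0.0017 0 0 0 0 0;1 -0.0033 0 0 0 0 0;1 -0.0033 0 0 0 0 0'; python3 -c "from h import *
where()"
```

```text
t: 7.6
eef_pos: [0.4901, 0.0774, 0.1299]
ee_rot: [-3.142, -0.0, -2.898]
force: [0.3, 0.1, 0.0]
width: 0.0241
t 7.6 blk xy [-37.09 -33.71] tip z 80.45 F blk [0.36 0.03 0.01] M [-0.09 -0.03  0.01] [-3.1416 -0.     -2.8975] 0.0241
```

```bash
python3 -m inch '1 -0.001 0 0 0 0 0;1 -0.002 0 0 0 0 0;1 -0.002 0 0 0 0 0'; python3 -c "from h import *
where()"
```

```text
t: 7.9
eef_pos: [0.4906, 0.0775, 0.1299]
ee_rot: [3.142, -0.0, -2.898]
force: [0.3, 0.1, -1.1]
width: 0.0236
t 7.9 blk xy [-36.54 -33.7 ] tip z 80.45 F blk [ 0.29  0.   -1.11] M [-0.05  0.01  0.03] [ 3.1416 -0.     -2.8975] 0.0236
```

```bash
python3 -m inch '1 -0.001 0 0 0 0 0;1 -0.002 0 0 0 0 0;1 -0.002 0 0 0 0 0'; python3 -c "from h import *
where()"
```

```text
t: 8.2
eef_pos: [0.4912, 0.0777, 0.13]
ee_rot: [-3.142, 0.0, -2.897]
force: [-0.1, 0.1, -1.0]
width: 0.0238
t 8.2 blk xy [-35.94 -33.72] tip z 80.46 F blk [-0.04  0.09 -1.  ] M [-0.01 -0.02 -0.02] [-3.1416  0.     -2.8975] 0.0238
```

```bash
python3 -m inch '1 -0.001 0 0 0 0 0;1 -0.002 0 0 0 0 0;1 -0.002 0 0 0 0 0'; python3 -c "from h import *
where()"
```

```text
t: 8.5
eef_pos: [0.4917, 0.0778, 0.1299]
ee_rot: [-3.142, -0.0, -2.898]
force: [-0.3, -0.2, -1.4]
width: 0.0235
t 8.5 blk xy [-35.43 -33.74] tip z 80.44 F blk [-0.29 -0.12 -1.41] M [0.03 0.05 0.07] [-3.1416e+00 -2.0000e-04 -2.8976e+00] 0.0235
```

```bash
python3 -m inch '1 -0.001 0 0 0 0 0;1 -0.002 0 0 0 0 0;1 -0.002 0 0 0 0 0'; python3 -c "from h import *
where()"
```

```text
t: 8.8
eef_pos: [0.4919, 0.0778, 0.1298]
ee_rot: [-3.141, -0.001, -2.898]
force: [-1.6, -0.8, -0.8]
width: 0.0238
t 8.8 blk xy [-35.2 -33.8] tip z 80.34 F blk [-1.73 -0.35 -0.79] M [-0.16  0.84  0.02] [-3.1415e+00 -9.0000e-04 -2.8976e+00] 0.0238
```

```bash
python3 -m inch '1 -0.0015 0 0 0 0 0;1 -0.0015 0 0 0 0 0;1 -0.0015 0 0 0 0 0;1 -0.0015 0 0 0 0 0;1 -0.0015 0 0 0 0 0'; python3 -c "from h import *
where()"
```

```text
t: 9.3
eef_pos: [0.4923, 0.0778, 0.1298]
ee_rot: [-3.141, -0.001, -2.898]
force: [-4.3, -1.9, 1.4]
width: 0.0239
t 9.3 blk xy [-34.87 -33.86] tip z 80.3 F blk [-4.61 -0.79  1.42] M [-0.55  2.03  0.05] [-3.1414e+00 -1.0000e-03 -2.8976e+00] 0.0239
```

```bash
python3 -m inch '1 0.018 0 0 0 0 0;1 0.018 0 0 0 0 0;1 0.018 0.12 0 0 0 0;1 0.018 0.2267 0 0 0 0;1 0.018 0.2267 0 0 0 0;1 0.018 0.2267 0 0 0 0;1 0.018 0.2267 0 0 0 0;1 0.008 0.2267 0 0 0 0;1 0.008 0.2267 0 0 0 0;1 0.008 0.2267 0 0 0 0;1 0.008 0.2267 0 0 0 0'; python3 -c "from h import *
where()"
```

```text
t: 10.4
eef_pos: [0.4741, 0.1431, 0.1299]
ee_rot: [-3.142, -0.0, -2.898]
force: [0.6, 0.4, -1.0]
width: 0.0239
t 10.4 blk xy [-36.87  33.96] tip z 80.4 F blk [ 0.65  0.29 -1.04] M [0.03 0.   0.02] [-3.1416e+00 -1.0000e-04 -2.8981e+00] 0.0239
```

```bash
python3 -m inch '1 -0.001 0 0 0 0 0;1 -0.002 0 0 0 0 0;1 -0.002 0 0 0 0 0'; python3 -c "from h import *
where()"
```

```text
t: 10.7
eef_pos: [0.4746, 0.1436, 0.13]
ee_rot: [3.142, 0.0, -2.897]
force: [1.2, -0.2, -1.4]
width: 0.0237
t 10.7 blk xy [-36.2   34.31] tip z 80.47 F blk [ 1.1  -0.45 -1.36] M [ 0.03 -0.04 -0.  ] [ 3.1415e+00  1.0000e-04 -2.8975e+00] 0.0237
```

```bash
python3 -m inch '1 -0.001 0 0 0 0 0;1 -0.002 0 0 0 0 0;1 -0.002 0 0 0 0 0'; python3 -c "from h import *
where()"
```

```text
t: 11.0
eef_pos: [0.4752, 0.1438, 0.1299]
ee_rot: [-3.142, -0.0, -2.897]
force: [-0.6, -0.0, -1.1]
width: 0.0238
t 11.0 blk xy [-35.65  34.32] tip z 80.45 F blk [-0.61  0.12 -1.06] M [-0.02  0.01  0.03] [-3.1416 -0.     -2.8975] 0.0238
```

```bash
python3 -m inch '1 -0.001 0 0 0 0 0;1 -0.002 0 0 0 0 0;1 -0.002 0 0 0 0 0'; python3 -c "from h import *
where()"
```

```text
t: 11.3
eef_pos: [0.4754, 0.1437, 0.1298]
ee_rot: [-3.141, -0.001, -2.898]
force: [-1.7, -0.5, -0.8]
width: 0.0234
t 11.3 blk xy [-35.44  34.23] tip z 80.32 F blk [-1.8  -0.12 -0.79] M [0.   0.65 0.03] [-3.1414e+00 -8.0000e-04 -2.8976e+00] 0.0234
```

```bash
python3 -m inch '1 -0.001 0 0 0 0 0;1 -0.0015 0 0 0 0 0;1 -0.0015 0 0 0 0 0'; python3 -c "from h import *
where()"
```

```text
t: 11.6
eef_pos: [0.4756, 0.1438, 0.1298]
ee_rot: [-3.141, -0.001, -2.898]
force: [-4.5, -0.3, 1.6]
width: 0.0237
t 11.6 blk xy [-35.19  34.19] tip z 80.29 F blk [-4.41  0.79  1.63] M [-0.02  1.7  -0.03] [-3.1414e+00 -1.1000e-03 -2.8977e+00] 0.0237
```

```bash
python3 -m inch '1 0 0 0 0 0 0;1 0 0 0 0 0 0;1 0.035 0 0 0 0 0;1 0.035 0 0 0 0 0;1 0.035 0.093 0 0 0 0;1 0.035 0.093 0 0 0 0;1 0 0.093 0 0 0 0;1 -0.117 0.093 0 0 0 0;1 -0.117 0.093 0 0 0 0;1 -0.117 0.08 0 0 0 0;1 -0.117 0.08 0 0 0 0;1 -0.117 0.08 0 0 0 0'; python3 -c "from h import *
where()"
```

```text
t: 12.8
eef_pos: [0.5042, 0.1752, 0.1299]
ee_rot: [-3.142, -0.0, -2.898]
force: [0.4, -0.4, -0.4]
width: 0.0234
t 12.8 blk xy [ 0.09 57.9 ] tip z 80.44 F blk [ 0.3  -0.45 -0.41] M [ 0.01 -0.    0.02] [-3.1416e+00 -1.0000e-04 -2.8979e+00] 0.0234
```

```bash
python3 -m inch '1 0 -0.0015 0 0 0 0;1 0 -0.003 0 0 0 0;1 0 -0.003 0 0 0 0'; python3 -c "from h import *
where()"
```

```text
t: 13.1
eef_pos: [0.5046, 0.1749, 0.1302]
ee_rot: [3.141, 0.0, -2.897]
force: [-1.0, -0.1, -0.3]
width: 0.0239
t 13.1 blk xy [ 0.36 57.52] tip z 80.65 F blk [-1.01  0.1  -0.35] M [-0.03  0.01  0.01] [ 3.1414e+00  3.0000e-04 -2.8973e+00] 0.0239
```

```bash
python3 -m inch '1 0 -0.0015 0 0 0 0;1 0 -0.003 0 0 0 0;1 0 -0.003 0 0 0 0'; python3 -c "from h import *
where()"
```

```text
t: 13.4
eef_pos: [0.5049, 0.174, 0.13]
ee_rot: [3.142, 0.0, -2.897]
force: [0.5, 0.3, -0.4]
width: 0.0237
t 13.4 blk xy [ 0.43 56.59] tip z 80.46 F blk [ 0.58  0.21 -0.45] M [-0.01 -0.03 -0.  ] [ 3.1416  0.     -2.8974] 0.0237
```

```bash
python3 -m inch '1 0 -0.0015 0 0 0 0;1 0 -0.003 0 0 0 0;1 0 -0.003 0 0 0 0'; python3 -c "from h import *
where()"
```

```text
t: 13.7
eef_pos: [0.5051, 0.1731, 0.1299]
ee_rot: [-3.142, -0.0, -2.898]
force: [-0.1, -0.4, -0.5]
width: 0.0238
t 13.7 blk xy [ 0.42 55.62] tip z 80.43 F blk [-0.17 -0.39 -0.45] M [0.07 0.01 0.03] [-3.1416e+00 -1.0000e-04 -2.8975e+00] 0.0238
```

```bash
python3 -m inch '1 0 -0.001 0 0 0 0;1 0 -0.002 0 0 0 0;1 0 -0.002 0 0 0 0'; python3 -c "from h import *
where()"
```

```text
t: 14.0
eef_pos: [0.5052, 0.1726, 0.13]
ee_rot: [3.142, 0.0, -2.898]
force: [-0.1, 0.5, -0.7]
width: 0.0239
t 14.0 blk xy [ 0.45 55.05] tip z 80.48 F blk [ 0.01  0.55 -0.75] M [-0.02 -0.02  0.07] [ 3.1416  0.     -2.8975] 0.0239
```

```bash
python3 -m inch '1 0 -0.001 0 0 0 0;1 0 -0.002 0 0 0 0;1 0 -0.002 0 0 0 0'; python3 -c "from h import *
where()"
```

```text
t: 14.3
eef_pos: [0.5054, 0.1722, 0.13]
ee_rot: [3.141, 0.0, -2.898]
force: [-0.8, 0.9, -0.3]
width: 0.0236
t 14.3 blk xy [ 0.5  54.65] tip z 80.51 F blk [-0.53  1.07 -0.32] M [ 0.48  0.29 -0.06] [ 3.1413e+00  2.0000e-04 -2.8975e+00] 0.0236
```

```bash
python3 -m inch '1 0 -0.001 0 0 0 0;1 0 -0.002 0 0 0 0;1 0 -0.002 0 0 0 0;1 0 -0.002 0 0 0 0;1 0 -0.002 0 0 0 0'; python3 -c "from h import *
where()"
```

```text
t: 14.8
eef_pos: [0.5056, 0.172, 0.1301]
ee_rot: [3.141, 0.001, -2.897]
force: [-2.2, 3.7, 0.5]
width: 0.0242
t 14.8 blk xy [ 0.62 54.41] tip z 80.58 F blk [-1.25  4.12  0.48] M [ 1.98  1.05 -0.04] [ 3.1408e+00  5.0000e-04 -2.8974e+00] 0.0242
```

```bash
python3 -m inch '1 0 0 0 0 0 0;1 0 0.012 0 0 0 0;1 0 0.02 0 0 0 0;1 0 0.02 -0.08 0 0 0;1 0 0.02 -0.133 0 0 0;1 0 0.02 -0.133 0 0 0;1 -0.03 -0.1 -0.133 0 0 0;1 -0.053 -0.2 -0.133 0 0 0;1 -0.053 -0.277 -0.133 0 0 0;1 -0.053 -0.277 -0.133 0 0 0;1 -0.053 -0.277 -0.133 0 0 0;1 -0.053 -0.277 -0.133 0 0 0'
python3 - <<'E'
from h import *
where()
f=arm.grab_frame('scene');save('s6.png',cv2.resize(f['img'][100:250,200:400],None,fx=4,fy=4))
where(); tgt(16.6,-29.2,.12)
E
```

```text
t: 16.0
eef_pos: [0.5407, 0.0949, 0.1694]
ee_rot: [-3.141, -0.001, -2.897]
force: [0.7, -0.4, -0.7]
width: 0.0239
t 16.0 blk xy [ 16.28 -28.89] tip z 119.88 F blk [ 0.6  -0.54 -0.72] M [0.03 0.03 0.06] [-3.1414e+00 -7.0000e-04 -2.8974e+00] 0.0239
t 16.05 blk xy [ 16.4  -28.65] tip z 120.06 F blk [-0.05  0.41 -0.85] M [-0.01  0.   -0.01] [-3.1415e+00 -4.0000e-04 -2.8969e+00] 0.0239
go [-0.0007 -0.0018  0.0002] [-0.0001 -0.0004  0.0026]
```

View pics/s6.png

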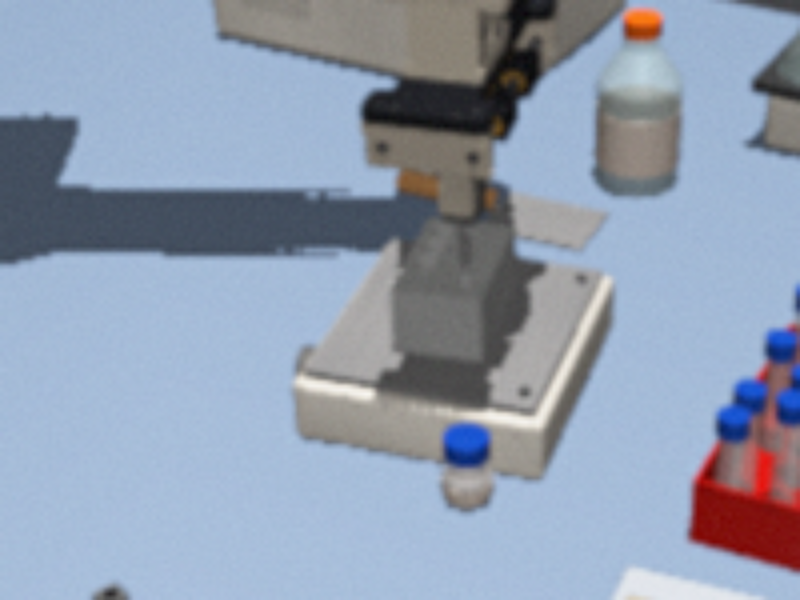

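```bash
python3 -m inch '1 -0.0007 -0.0014 0 0 0 0;1 -0.0007 -0.0014 0 0 0 0;1 -0.0007 -0.0014 0 0 0 0;1 -0.0007 -0.0014 0.03 0 0 0;1 -0.0007 -0.0014 0.037 0 0 0;1 -0.0007 -0.0014 0.037 0 0 0;1 -0.0007 -0.0014 0.037 0 0 0';python3 -c "from h import *
where()"
```

```text
t: 16.75
eef_pos: [0.5413, 0.0942, 0.1586]
ee_rot: [-3.141, -0.0, -2.897]
force: [-0.1, -0.4, -0.8]
width: 0.0234
t 16.75 blk xy [ 16.68 -29.66] tip z 109.1 F blk [-0.22 -0.35 -0.81] M [-0.05 -0.05 -0.02] [-3.1414e+00 -4.0000e-04 -2.8974e+00] 0.0234
```

```bash
python3 -m inch '1 0 0.0013 0 0 0 0;1 0 0.0013 0.01 0 0 0;1 0 0.0013 0.02 0 0 0;1 0 0.0013 0.02 0 0 0;1 0 0.0013 0.02 0 0 0';python3 -c "from h import *
where()"
```

```text
t: 17.25
eef_pos: [0.5412, 0.0946, 0.1526]
ee_rot: [-3.141, -0.0, -2.897]
force: [-0.2, 0.2, -0.3]
width: 0.0238
t 17.25 blk xy [ 16.66 -29.25] tip z 103.13 F blk [-0.16  0.25 -0.29] M [ 0.04 -0.02  0.01] [-3.1415e+00 -3.0000e-04 -2.8975e+00] 0.0238
```

```bash
python3 -m inch '1 0 0 0.005 0 0 0;1 0 0 0.01 0 0 0;1 0 0 0.01 0 0 0';python3 -c "from h import *
where()"
```

```text
t: 17.55
eef_pos: [0.5411, 0.0946, 0.1495]
ee_rot: [-3.142, -0.0, -2.898]
force: [-0.4, 1.4, -1.5]
width: 0.0237
t 17.55 blk xy [ 16.59 -29.23] tip z 100.02 F blk [-0.08  1.5  -1.48] M [ 0.01 -0.04 -0.06] [-3.1416e+00 -4.0000e-04 -2.8975e+00] 0.0237
```

Past the chamfer with no contact force; going on down.

```bash
python3 -m inch '1 0 0 0.01 0 0 0;1 0 0 0.02 0 0 0;1 0 0 0.03 0 0 0;1 0 0 0.03 0 0 0';python3 -c "from h import *
where()"
```

```text
t: 17.95
eef_pos: [0.5409, 0.0945, 0.1401]
ee_rot: [-3.141, -0.001, -2.898]
force: [-0.0, -0.5, -2.0]
width: 0.0242
t 17.95 blk xy [ 16.35 -29.28] tip z 90.62 F blk [-0.12 -0.48 -1.98] M [-0.05 -0.03  0.02] [-3.1414e+00 -1.0000e-03 -2.8975e+00] 0.0242
```

```bash
python3 -m inch '1 0 0 0.01 0 0 0;1 0 0 0.02 0 0 0;1 0 0 0.03 0 0 0;1 0 0 0.03 0 0 0';python3 -c "from h import *
where()"
```

```text
t: 18.35
eef_pos: [0.541, 0.0945, 0.1312]
ee_rot: [-3.141, -0.001, -2.898]
force: [0.1, -0.4, -0.5]
width: 0.0236
t 18.35 blk xy [ 16.42 -29.26] tip z 81.73 F blk [ 0.01 -0.43 -0.49] M [-0.01  0.04  0.02] [-3.1415e+00 -8.0000e-04 -2.8976e+00] 0.0236
```

```bash
python3 -m inch '1 0 0 0.01 0 0 0;1 0 0 0.02 0 0 0;1 0 0 0.033 0 0 0;1 0 0 0.033 0 0 0;1 0 0 0.033 0 0 0';python3 -c "from h import *
where()"
```

```text
t: 18.85
eef_pos: [0.5412, 0.0946, 0.1217]
ee_rot: [-3.141, -0.0, -2.897]
force: [0.1, -0.7, -1.4]
width: 0.0238
t 18.85 blk xy [ 16.67 -29.26] tip z 72.22 F blk [-0.12 -0.71 -1.44] M [ 0.05 -0.01  0.01] [-3.1415e+00 -3.0000e-04 -2.8974e+00] 0.0238
```

```bash
python3 -m inch '1 0 0 0.002 0 0 0;1 0 0 0.004 0 0 0;1 0 0 0.004 0 0 0';python3 -c "from h import *
where()"
```

```text
t: 19.15
eef_pos: [0.5413, 0.0947, 0.1207]
ee_rot: [3.142, 0.0, -2.898]
force: [0.0, -0.3, -1.4]
width: 0.0241
t 19.15 blk xy [ 16.74 -29.21] tip z 71.18 F blk [-0.05 -0.34 -1.39] M [ 0.01 -0.    0.05] [ 3.1416e+00  1.0000e-04 -2.8975e+00] 0.0241
```

```bash
python3 -m inch '1 0 0 0.001 0 0 0;1 0 0 0.002 0 0 0;1 0 0 0.002 0 0 0';python3 -c "from h import *
where()"
```

```text
t: 19.45
eef_pos: [0.5412, 0.0946, 0.12]
ee_rot: [-3.142, -0.0, -2.897]
force: [-0.0, 0.4, -0.7]
width: 0.0235
t 19.45 blk xy [ 16.72 -29.22] tip z 70.52 F blk [ 0.08  0.38 -0.68] M [-0.02 -0.02  0.04] [-3.1416 -0.     -2.8975] 0.0235
```

```bash
python3 -m inch '1 0 0 0.001 0 0 0;1 0 0 0.002 0 0 0;1 0 0 0.002 0 0 0';python3 -c "from h import *
where()"
```

```text
t: 19.75
eef_pos: [0.5412, 0.0946, 0.1194]
ee_rot: [-3.142, -0.0, -2.897]
force: [0.7, -0.8, -0.9]
width: 0.0236
t 19.75 blk xy [ 16.71 -29.21] tip z 69.93 F blk [ 0.47 -0.97 -0.86] M [-0.01  0.    0.06] [-3.1416 -0.     -2.8975] 0.0236
```

```bash
python3 -m inch '1 0 0 0.001 0 0 0;1 0 0 0.002 0 0 0;1 0 0 0.002 0 0 0';python3 -c "from h import *
where()"
```

```text
t: 20.05
eef_pos: [0.5412, 0.0946, 0.1188]
ee_rot: [-3.142, -0.0, -2.898]
force: [-0.3, 0.2, -1.1]
width: 0.0235
t 20.05 blk xy [ 16.71 -29.22] tip z 69.31 F blk [-0.25  0.26 -1.09] M [0.   0.06 0.01] [-3.1416e+00 -1.0000e-04 -2.8975e+00] 0.0235
```

```bash
python3 -m inch '1 0 0 0.001 0 0 0;1 0 0 0.001 0 0 0;1 0 0 0.001 0 0 0';python3 -c "from h import *
where()"
```

```text
t: 20.35
eef_pos: [0.5412, 0.0946, 0.1185]
ee_rot: [-3.142, -0.0, -2.898]
force: [0.0, 0.1, -0.8]
width: 0.0238
t 20.35 blk xy [ 16.69 -29.24] tip z 69.04 F blk [ 0.03  0.07 -0.76] M [ 0.02  0.01 -0.  ] [-3.1416e+00 -1.0000e-04 -2.8975e+00] 0.0238
```

```bash
python3 -m inch '1 0 0 0.001 0 0 0;1 0 0 0.001 0 0 0;1 0 0 0.001 0 0 0';python3 -c "from h import *
where()"
```

```text
t: 20.65
eef_pos: [0.5413, 0.0946, 0.1184]
ee_rot: [-3.142, 0.0, -2.897]
force: [-0.2, -0.3, 0.8]
width: 0.0241
t 20.65 blk xy [ 16.79 -29.25] tip z 68.87 F blk [-0.23 -0.29  0.76] M [-0.11  0.   -0.  ] [-3.1416e+00  2.0000e-04 -2.8975e+00] 0.0241
```

```bash
python3 -m inch '1 0 0 0.001 0 0 0;1 0 0 0.001 0 0 0;1 0 0 0.001 0 0 0';python3 -c "from h import *
where()"
```

```text
t: 20.95
eef_pos: [0.5414, 0.0946, 0.1182]
ee_rot: [-3.142, 0.0, -2.897]
force: [-1.3, -1.1, 3.4]
width: 0.0241
t 20.95 blk xy [ 16.88 -29.27] tip z 68.74 F blk [-1.54 -0.77  3.36] M [-0.29  0.23 -0.  ] [-3.1415e+00  4.0000e-04 -2.8974e+00] 0.0241
```

```bash
python3 -m inch '1 0 0 0 0 0 0;0.68 0 0 0 0 0 0;0.6 0 0 0 0 0 0;0.5 0 0 0 0 0 0;0.5 0 0 0 0 0 0;0.5 0 0 0 0 0 0;0.5 0 0 0 0 0 0;0.5 0 0 -0.02 0 0 0;0.5 0 0 -0.05 0 0 0;0.5 0 0 -0.05 0 0 0';python3 -c "from h import *
where()
f=arm.grab_frame('scene');save('s7.png',cv2.resize(f['img'][100:250,200:400],None,fx=4,fy=4))"
```

```text
t: 21.95
eef_pos: [0.5422, 0.095, 0.1347]
ee_rot: [3.141, 0.003, -2.897]
force: [-0.1, -0.4, 0.8]
width: 0.0438
t 21.95 blk xy [ 17.77 -29.1 ] tip z 85.21 F blk [-0.23 -0.37  0.85] M [ 0.05 -0.08  0.01] [ 3.1413e+00  2.6000e-03 -2.8972e+00] 0.0438
```

View pics/s7.png

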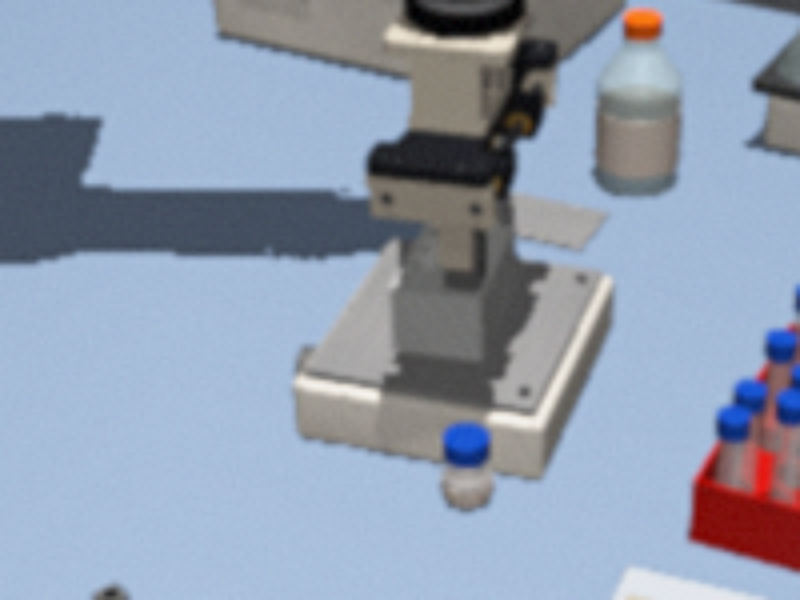

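Released; the head lies on the block and the fingers are clear to both sides. Rising and checking.

```bash
python3 -m inch '0.5 0 0 -0.08 0 0 0;0.5 0 0 -0.2 0 0 0;0.5 0 0 -0.35 0 0 0;0.5 0 0 -0.5 0 0 0;0.5 0.1 0 -0.5 0 0 0;0.5 0.2 0 -0.5 0 0 0;0.5 0.2 0 -0.5 0 0 0;0.5 0.2 0 -0.5 0 0 0;0.5 0.2 0 -0.5 0 0 0'
python3 - <<'E'
from h import *
s=arm.get_state();f=arm.grab_frame('wrist');print(s['t'],s['eef_pos'],s['qd'].round(3));save('w8.png',f['img'])
P=np.array([[depthpt(f,u,v,s) for u in range(640)] for v in range(400)])
b=(abs(P[...,2]-.149)<.006)&(abs(P[...,0]-.54)<.04)&(abs(P[...,1]-.095)<.04)
print(b.sum(),np.median(P[b],0),cv2.minAreaRect((P[b][:,:2]*1000).astype(np.float32)))
Q=P[b];A=np.c_[Q[:,:2],np.ones(len(Q))];print('tilt',np.linalg.lstsq(A,Q[:,2],rcond=None)[0][:2])
c,n=np.cos(.181),np.sin(.181); print('nominal well',.520+(c*16+n*30)/1000,.119+(n*16-c*30)/1000)
g=arm.grab_frame('scene');save('s8.png',g['img'])
E
```

```text
t: 22.9
eef_pos: [0.4834, 0.0803, 0.283]
ee_rot: [3.142, 0.0, -2.897]
force: [0.5, -1.0, -0.4]
width: 0.044
22.9 [0.48341432 0.08031072 0.28296861] [-0.001  0.018  0.005 -0.001 -0.002 -0.001]
608 [0.5379242  0.09280471 0.14926406] ((539.451904296875, 93.44410705566406), (23.896484375, 23.892438888549805), 13.776457786560059)
tilt [0.07205706 0.02771401]
nominal well 0.5411390265643594 0.09237028809935588
```

View pics/w8.png

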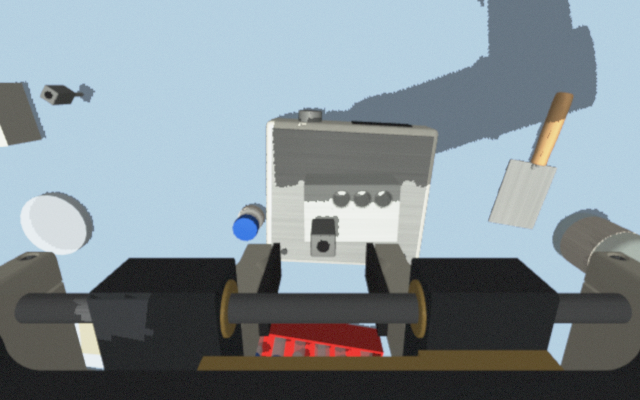

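View pics/s8.png

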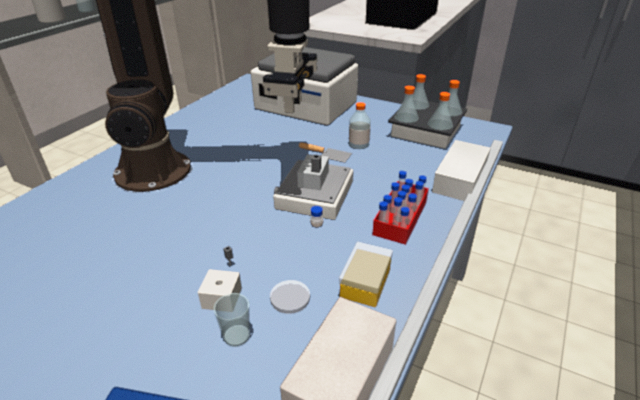

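Run:
```python
from h import *
s=arm.get_state();f=arm.grab_frame('wrist')
P=np.array([[depthpt(f,u,v,s) for u in range(640)] for v in range(400)])
c,n=np.cos(.243),np.sin(.243)
def fit(cx,cy,z,h,name):
    d=P[...,:2]-np.array([cx,cy]); X=c*d[...,0]+n*d[...,1]; Y=-n*d[...,0]+c*d[...,1]
    b=(abs(X)<h)&(abs(Y)<h)&(abs(P[...,2]-z)<.006)&((X**2+Y**2>.0055**2)|(h>.02))
    Q=np.c_[X[b],Y[b],np.ones(b.sum())]; print(name,b.sum(),np.linalg.lstsq(Q,P[b][:,2],rcond=None)[0])
fit(.5394,.0934,.149,.0095,'head'); fit(.52,.145,.105,.021,'block')
```

```text
head 271 [1.24402976e-02 5.38490847e-06 1.49415133e-01]
block 1419 [0.0207481  0.00118544 0.1052892 ]
```

Head tilt matches the block top to within 0.01 rad, its height is right, and the arm is clear and still.

```bash
python3 -c "
from station import arm
print(arm.job_done())"
```

```text
the job is handed in; nothing more can be done
None
```

The logger is standing in the thermowell, released, and I handed the job in at about 23 s of the 67 s allowed. No verdict was reported.

- **Pick-up:** I took the larger logger from the stand and left the small look-alike on the table alone.
- **Touches:** In order, I touched the front face near its right end, the same face near its left end, and the left end face near its middle. Peak contact was about 4 to 5 N each time.
- **Location:** The touches put the block about 14° from the robot's x axis, with the well within about 1 mm of the camera estimate.
- **Insertion:** The stem went in with only noise-level force readings (about 1 to 2 N). It seated at about 4 N with the stem's end about 69 mm above the table, still held. I then opened the fingers and backed the arm away.

**Last checks:**
- The top of the head is 149 mm above the table, as it should be when home. The head is about 2 mm from the nominal well.
- The head is tilted about 0.01 rad relative to the block top.
- My first tilt fit gave about 0.07 rad, just inside the 0.08 limit, so it disagreed. I put that down to side pixels of the head getting into the fit, because a tighter refit gave 0.012 rad.
- The bystanders look unmoved in the pictures; I did not measure them.

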